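Present a marked test casting to the scanner and crown it with the target disc

ROBOT

A 7-joint arm with a two-finger parallel gripper is mounted at the origin on the work surface. World frame = base frame: x ahead of the robot, y to its left, z up, the work surface at z = 0. Lengths are in m, angles in rad, forces in N, time in s.
With the tool pointing down it reaches from about 0.4 to 0.85 m from the base axis. Payload 10.4 kg.
Tool frame: the origin (TCP) lies midway between the tips of the shut fingers; the grasp point (between the pads) lies 19 mm behind it (manip.grasp_offset is the distance from the TCP to the grasp point, in m); z points along the fingers, y is the line along which they close (so a half turn about z gives the same grasp; the last joint's range is limited). The gripper opens to 85 mm and grips with 20 to 120 N. Pads are 22 mm wide; open, the fingers measure 114 mm over their backs; the gripper's body (76 mm by 85 mm) begins 54 mm behind the grasp point. The pads swing forward as they close: fully open they stand 13 mm farther back than shut.
Start: joints at [-0.023, 0.332, -0.065, 1.46, 0.022, 1.35, -0.088], TCP at [0.625, 0, 0.231] pointing down, gripper open.
Joint ranges: [-2.6, 2.6], [-0.5, 2.12], [-1.47, 1.34], [0.16, 2.42], [-1.27, 4.41], [0.06, 2.06], [-2.6, 2.6]. Speed limits (rad/s): [2.22, 2.22, 2.79, 2.79, 3.14, 3.14, 3.14].

INTERFACE

Orientations are given as a unit quaternion [x, y, z, w].
In Python, from workcell import manip, imaging gives the robot as it stands (manip), with the cameras (imaging).
- The arm moves only by the shell command python3 jog.py 'ROWS' [FORCE]. ROWS is one flat JSON list of numbers that holds 1 to 20 rows one after another, with no inner brackets; each row has 7 numbers: a rotation vector rx, ry, rz in parts of the range, where 1.0 means pi rad, then dx, dy, dz in parts of the range, where 1.0 means 0.75 m, then the opening from 0.0 (shut) to 1.0 (fully open); each row is the pose to reach, as a shift and turn from the pose commanded when the command began, along the tool's axes at that moment; what a row does not reach only later rows make up. A row lasts 1/8 s, in which the tool goes at most 0.0625 m and 0.188 rad, less where a joint would pass 70% of its speed; a pose out of reach is approached as far as the arm can. The fingers move at their own pace and stop on an object; FORCE is the grip in N (left out, the last holds). Time passes only in rows, so rows that do not move let the fingers close. It prints the time, the measured TCP pose, the force, the opening and the grip force at its end. Input that does not fit is refused with a message, and nothing moves.
- manip.get_obs(): the state, without advancing time (a new reading comes with each control period).
- imaging.camera(name): name is "scene" or "side" or "wrist"; returns the picture (384x512x3 uint8, blue, green, red); there is no depth.
- imaging.calibration(name): a dict with "fx", "fy", "cx", "cy" (pixels), "k1" (the pictures are not rectified: a ray, as slopes to the right and down, at radius r is drawn at 1 + k1 r^2 times it, then the intrinsics apply), "world_from_camera" (4x4, takes a point from camera to world coordinates); the wrist camera has in their place "tool_from_camera" (4x4, takes a point from camera to tool coordinates, whose origin is the TCP and whose axes are the flange's). Camera axes: x right, y up, looking along -z (the intrinsics and any distortion apply to the point x, -y, -z); pixel columns grow to the right and rows downward; lengths in m; the calibration is good to about 2 mm. A picture is of the moment at which its call begins: read the wrist's pose just before it. calibration takes no time and is no camera call.
- manip.hand_in(): hands the job in; it is judged then, once.
The state is a dict: "clock": time; "joint_pos": joint angles; "joint_velocities": joint speeds; "tau": joint torques, N m; "position": TCP position; "ee_rot": TCP orientation; "ft_force": force on the tool from outside, world axes, zero at the start; "torque": the same for the moment, N m; "grip_width": opening from 0.0 (shut) to 1.0 (fully open); "grasp_force": force on a finger pad.
Only numpy, scipy, OpenCV 4.12 (cv2) and the standard library are available. Lean on these libraries where they do the work, as an engineer would, in place of code of your own. Each camera call takes 0.05 s, during which the arm holds its last target. There are 200 camera calls.

TASK

Stand the aluminium test casting upright in the blue square pocket of the scan station, turned so that its red mark squarely faces the scanner's window, and let go of it. Then set the yellow target disc, knob up, flat and centred on top of the casting, leaving the red mark facing the window. Set both parts down rather than dropping them, do not tip the casting over, and leave the mug, the bar and the wooden block where they are.

Things in the scene. Friction and masses are not known exactly. Their poses are not given: they have to be found in the camera images.
- casting: Test casting: a bare aluminium cylinder, 54 mm diameter, 70 mm tall, about 0.4 kg, standing loose on the bench. Origin: centre of its underside; z up its axis. The red mark is a 14 mm wide stripe up its side, continued radially on its top face; the body's +x axis points from the cylinder's axis through the middle of the mark.
- mark (a point): The middle of the red stripe on the casting's side: 27 mm out along the casting's +x, 35 mm above its underside.
- casting_top (a point): Centre of the casting's flat top face, 70 mm above its underside.
- disc: Target disc: flat yellow disc, 54 mm diameter, 10 mm thick, black dots on top, with an upright black knob in its middle (24 mm diameter, 30 mm tall, so its top is 40 mm above the underside). About 0.14 kg, lying loose on the bench knob up. Origin: centre of its underside; z up.
- station: Fixed scan station: dark steel plate 10 mm thick (x -65 to 65, y -50 to 185 mm) with a blue-railed pocket and a grey scanner block (x -50 to 50, y 105 to 180 mm, top 95 mm above the bench), its black window facing the pocket (-y). Origin: at bench height under the pocket's centre; z up, +y from pocket to scanner. A white line on the plate runs from pocket to window.
- pocket (a point): Centre of the pocket's floor, 10 mm above the bench; axes as the station's. The pocket is a 62 x 62 mm square between blue rails 8 mm wide that stand 6 mm above its floor (4 mm of play all round for the casting).
- window (a point): Centre of the scanner's window, 103 mm from the pocket's centre along the station's +y, 55 mm above the bench.
- mug: White mug, 80 mm diameter, 85 mm tall, handle to its +y; bystander. Origin: centre of its underside.
- bar: Square aluminium bar offcut, 140 (x) x 25 x 25 mm, lying on the bench; bystander. Origin: centre of its underside.
- block: Wooden block, 50 (x) x 90 (y) x 35 mm; bystander. Origin: centre of its underside.

How it is judged:
On the way:
1. the casting stands released and upright on the pocket's floor, its red mark facing the scanner's window (horizontal distance between casting and pocket below 0.007 m and z of casting in the frame of pocket between -0.003 and 0.003 m and angle between casting's own z axis and vertical below 0.06 rad and angle between the x axis of casting and the y axis of station, either way round below 0.2 rad and y of mark in the frame of pocket above 0.012 m and contact force between the fingers and casting below 0.1 N and linear speed of casting below 0.02 m/s), for 0.2 s.
At the end, for the whole second after the job is handed in: The casting stands upright (within 0.06 rad) on the pocket's floor, within 7 mm of its centre, its red mark facing the window within 0.2 rad; the disc lies flat (within 0.06 rad), knob up, on the casting's top, centred within 7 mm; both are released and at rest (all of step 1 and horizontal distance between disc and casting_top below 0.007 m and z of disc in the frame of casting_top between -0.003 and 0.003 m and angle between disc's own z axis and vertical below 0.06 rad and linear speed of disc below 0.02 m/s and contact force between the fingers and disc below 0.1 N); the robot touches nothing.
It fails at once if the mug, the bar or the wooden block is moved by more than 25 mm (distance of any of mug, bar, block from where it was at the start of the episode above 0.025 m).
It fails at once if the casting is tipped over (leaning more than 0.7 rad) (angle between casting's own z axis and vertical above 0.7 rad).
It fails at once if the casting or the disc is dropped (moving faster than 0.5 m/s out of the fingers: a fall of more than about 13 mm) ((contact force between the fingers and casting below 0.05 N and linear speed of casting above 0.5 m/s) or (contact force between the fingers and disc below 0.05 N and linear speed of disc above 0.5 m/s)).
It also fails if it takes over 56 s, if anything falls off the work surface, if the arm or the gripper's body presses on something with over 40 N, if the wrist force passes 120 N, or if a joint passes its speed limit or range.

## Working session

There is one attempt and no reset: what is moved stays moved. The work goes in short steps, Python scripts to look and compute and a shell command to move; the robot and the scene stay as the last step left them, time stands still between calls to the robot, and variables do not carry over. Pictures are saved under pics/ and viewed, at most 10 in all, crops included, and the job is handed in when it is done.

```bash
ls; mkdir -p pics; python3 - <<'E'
from workcell import manip, imaging
import cv2,numpy as np
o=manip.get_obs();print(o['clock'],o['position'],o['ee_rot'],o['grip_width'],manip.grasp_offset)
for n in("scene","side","wrist"):
    cv2.imwrite(f"pics/{n}0.png",imaging.camera(n))
    c=imaging.calibration(n);print(n,{k:(np.round(v,4).tolist()) for k,v in c.items()})
E
```

```text
jog.py
pics
workcell.py
0.0 [ 6.24600663e-01 -1.16578866e-06  2.30508904e-01] [ 7.07096820e-01  7.07116356e-01 -5.35693908e-04 -5.09055088e-04] 0.9977293728868916 0.0187
scene {'fx': 476.0082, 'fy': 476.0082, 'cx': 258.4425, 'cy': 189.5762, 'k1': 0.0002, 'world_from_camera': [[-0.8859, -0.3894, 0.2522, 0.9302], [0.4638, -0.7585, 0.4578, 0.5531], [0.0131, 0.5225, 0.8525, 1.1732], [0.0, 0.0, 0.0, 1.0]]}
side {'fx': 447.6798, 'fy': 447.6798, 'cx': 257.0463, 'cy': 193.7478, 'k1': -0.0225, 'world_from_camera': [[0.7955, 0.4326, -0.4244, 0.1609], [-0.606, 0.5716, -0.5532, -0.6077], [0.0033, 0.6972, 0.7168, 0.8262], [0.0, 0.0, 0.0, 1.0]]}
wrist {'fx': 281.6067, 'fy': 281.6067, 'cx': 253.7776, 'cy': 187.694, 'k1': -0.0629, 'tool_from_camera': [[0.0006, 0.9491, 0.3149, 0.0796], [1.0, -0.0008, 0.0004, 0.0005], [0.0006, 0.3149, -0.9491, -0.1438], [0.0, 0.0, 0.0, 1.0]]}
```

View pics/scene0.png

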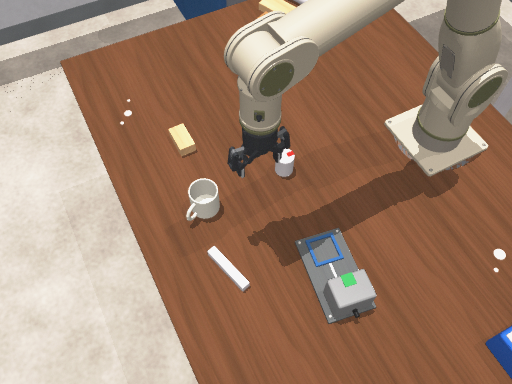

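View pics/side0.png

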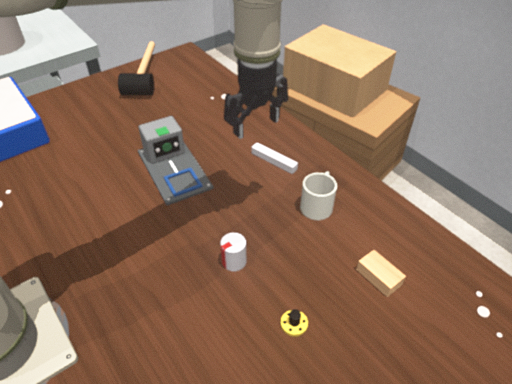

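The scene picture shows the pocket around (325,249), the casting at (285,163), the mug (204,199), bar (229,268) and block (182,139). The arm hides the disc there. In the side picture the casting's top is near (234,242), the disc (294,322) and the pocket (184,182). Next I'll enlarge both.

```bash
cat > h.py <<'E'
import numpy as np,cv2
from workcell import manip, imaging
from scipy.spatial.transform import Rotation as R
def cam(n,o=None):
    c=imaging.calibration(n)
    if n!="wrist": T=np.array(c["world_from_camera"])
    else:
        B=np.eye(4);B[:3,:3]=R.from_quat(o["ee_rot"]).as_matrix();B[:3,3]=o["position"];T=B@np.array(c["tool_from_camera"])
    return c,T
def ray(n,uv,z,o=None):
    "pixels -> world points at height z"
    c,T=cam(n,o);out=[]
    for u,v in np.atleast_2d(uv):
        d=np.array([(u-c["cx"])/c["fx"],(v-c["cy"])/c["fy"]]);s=d.copy()
        for _ in range(20): s=d/(1+c["k1"]*(s@s))
        w=T[:3,:3]@[s[0],-s[1],-1]
        out.append(T[:3,3]+w*(z-T[2,3])/w[2])
    return np.array(out)
def proj(n,P,o=None):
    c,T=cam(n,o);q=(np.atleast_2d(P)-T[:3,3])@T[:3,:3]
    s=np.c_[q[:,0]/-q[:,2],q[:,1]/q[:,2]];s=s*(1+c["k1"]*(s**2).sum(1,keepdims=True))
    return s*c["fx"]+[c["cx"],c["cy"]]
def crop(img,x,y,w,h,k): return cv2.resize(img[y:y+h,x:x+w],None,fx=k,fy=k,interpolation=cv2.INTER_CUBIC)
E
python3 - <<'E'
from h import *
s=cv2.imread("pics/side0.png");c=cv2.imread("pics/scene0.png")
a=np.vstack([np.hstack([crop(s,140,110,75,95,4),crop(s,205,225,50,95,4)[:380]]),np.hstack([crop(s,270,300,50,50,4),np.zeros((200,300,3),np.uint8)])])
b=crop(c,265,140,115,145,4)
a=a[:580];a=np.hstack([a,np.zeros((580-0,280,3),np.uint8)]) if 0 else a
print(a.shape,b.shape)
cv2.imwrite("pics/a.png",a);cv2.imwrite("pics/b.png",b)
E
```

```text
(580, 500, 3) (580, 460, 3)
```

View pics/a.png

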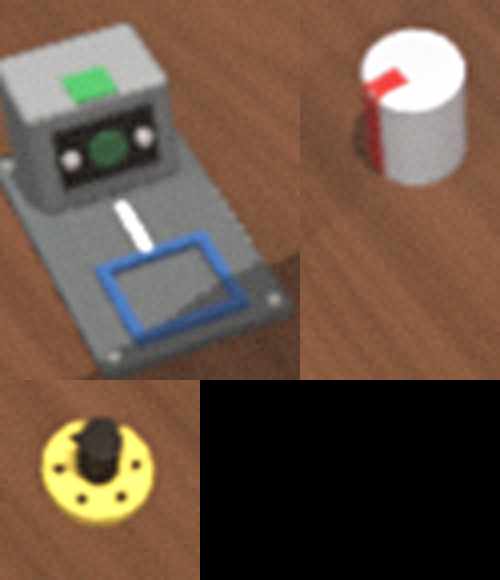

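View pics/b.png

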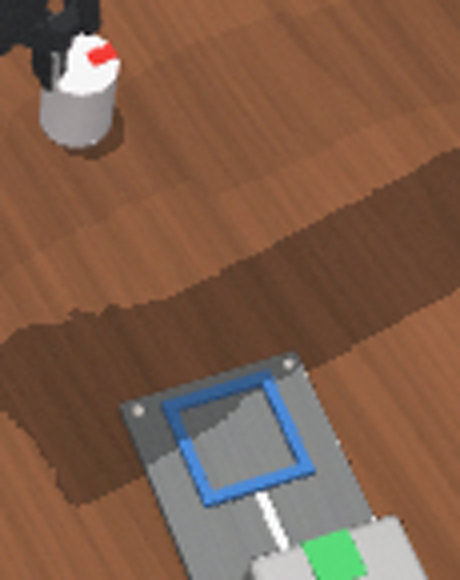

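The rail's outer corners in the side crop are (97,268), (206,235), (248,302) and (138,343), and the casting's top is centred at (414,70) with the mark reaching the rim near (367,92). The disc is centred at about (98,468). In the scene crop the rail corners are (163,404), (268,374), (315,468) and (208,507).

```bash
python3 - <<'E'
from h import *
a=lambda L,x,y:(np.array(L)+.5)/4-.5+[x,y]
for n,L,x,y in(("side",[(97,268),(206,235),(248,302),(138,343)],140,110),("scene",[(163,404),(268,374),(315,468),(208,507)],265,140)):
    p=ray(n,a(L,x,y),.016);print(n,p[:,:2].round(4).tolist(),p.mean(0).round(4))
    for i in range(4):
        d=p[(i+1)%4]-p[i];print(np.linalg.norm(d).round(4),np.degrees(np.arctan2(d[1],d[0])).round(1))
print("wl",ray("side",a([(122,202),(148,250)],140,110),.01).round(4).tolist())
c=ray("side",a([(114,70),(67,92),(86,83)],205,225),.07);print("cast",c.round(4).tolist(),np.degrees(np.arctan2(*(c[1]-c[0])[1::-1])))
c2=ray("scene",a([(88,65),(103,54)],265,140),.07);print("cast scene",c2.round(4).tolist(),np.degrees(np.arctan2(*(c2[1]-c2[0])[1::-1])))
print("disc",ray("side",a([(98,88)],270,300),.01).round(4))
o=manip.get_obs();print(R.from_quat(o["ee_rot"]).as_matrix().round(3))
for n,P in(("mug",(204,199)),("bar",(229,268)),("block",(182,139))):print(n,ray("scene",P,.03).round(3))
E
```

```text
side [[0.4837, 0.2149], [0.5574, 0.1991], [0.5456, 0.1282], [0.4708, 0.1389]] [0.5144 0.1703 0.016 ]
0.0754 -12.1
0.0718 -99.4
0.0756 171.9
0.077 80.3
scene [[0.5504, 0.1313], [0.4758, 0.1447], [0.485, 0.2172], [0.5619, 0.2083]] [0.5183 0.1754 0.016 ]
0.0758 169.9
0.0731 82.8
0.0774 -6.6
0.0778 -98.5
wl [[0.5319, 0.2685, 0.01], [0.5218, 0.2158, 0.01]]
cast [[0.4807, -0.1078, 0.07], [0.4525, -0.1048, 0.07], [0.4639, -0.1059, 0.07]] 173.97714022624712
cast scene [[0.4804, -0.1023, 0.07], [0.4661, -0.1058, 0.07]] -166.18079812693685
disc [[ 0.4875 -0.3054  0.01  ]]
[[ 0.     1.    -0.001]
 [ 1.    -0.    -0.   ]
 [-0.    -0.001 -1.   ]]
mug [[ 0.741 -0.103  0.03 ]]
bar [[0.768 0.113 0.03 ]]
block [[ 0.714 -0.324  0.03 ]]
```

View pics/wrist0.png

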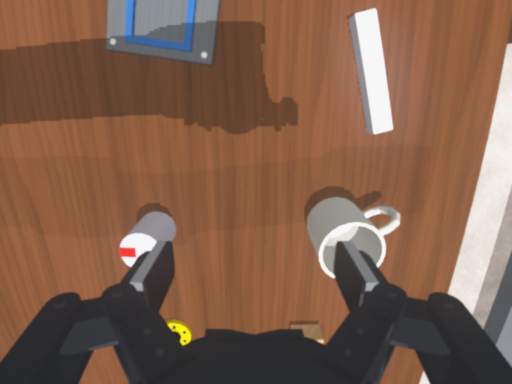

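The wrist picture shows the casting's top near (138,250) with its mark pointing left, which is about world 180°. The station's lower end is at the top edge and the mug is at (345,240). I'll look at the pocket from above at the final yaw first, so both measurements come from the same camera.

Careful with the scale: shifts go in shares of 0.75 m and turns go in shares of pi rad. That gives: 0.173 m / 0.75 = 0.2307, -0.109 m / 0.75 = -0.1453, 0.9 rad / 3.1416 = 0.2865.

```bash
python3 jog.py '[0, 0, 0.0573, 0.0667, -0.04, 0, 1, 0, 0, 0.1146, 0.1333, -0.08, 0, 1, 0, 0, 0.1719, 0.2, -0.12, 0, 1, 0, 0, 0.2292, 0.2307, -0.1453, 0, 1, 0, 0, 0.2865, 0.2307, -0.1453, 0, 1, 0, 0, 0.2865, 0.2307, -0.1453, 0, 1, 0, 0, 0.2865, 0.2307, -0.1453, 0, 1]'
python3 - <<'E'
from h import *
import pickle
o=manip.get_obs();im=imaging.camera("wrist");cv2.imwrite("pics/w1.png",im);pickle.dump(o,open("o1.pkl","wb"))
E
```

```text
clock: 1.02
position: [0.5162, 0.1725, 0.2312]
ee_rot: [0.944, 0.331, -0.0, 0.0]
ft_force: [0.3, 0.3, 0.2]
grip_width: 0.999
grasp_force: 0.0
```

View pics/w1.png

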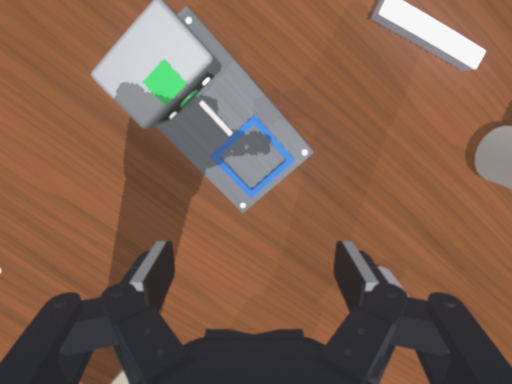

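Scaled: -0.24 m / 0.75 = -0.32, -0.2 m / 0.75 = -0.2667, -1.69 rad / 3.1416 = -0.5379.

```bash
python3 jog.py '[0, 0, -0.0573, -0.0533, -0.0533, 0, 1, 0, 0, -0.1146, -0.08, -0.1067, 0, 1, 0, 0, -0.1719, -0.1067, -0.16, 0, 1, 0, 0, -0.2292, -0.1333, -0.2133, 0, 1, 0, 0, -0.2865, -0.1733, -0.2667, 0, 1, 0, 0, -0.3438, -0.2, -0.32, 0, 1, 0, 0, -0.4011, -0.2, -0.32, 0, 1, 0, 0, -0.4584, -0.2, -0.32, 0, 1, 0, 0, -0.5379, -0.2, -0.32, 0, 1, 0, 0, -0.5379, -0.2, -0.32, 0, 1, 0, 0, -0.5379, -0.2, -0.32, 0, 1]'
```

```text
clock: 2.45
position: [0.2495, 0.2677, 0.2313]
ee_rot: [0.38, 0.925, 0.0, 0.0]
ft_force: [-0.6, -0.2, -0.6]
grip_width: 1.001
grasp_force: 0.0
```

That shift had a sign error in dy. The arm moved through free space and touched nothing. Correcting it now. The picture shows the rails' outer corners near (254,116), (295,157), (251,196) and (212,156).

Scaled: -0.4265 m / 0.75 = -0.5687, -0.08 m / 0.75 = -0.1067.

```bash
python3 jog.py '[0, 0, 0, -0.08, 0, 0, 1, 0, 0, 0, -0.16, 0, 0, 1, 0, 0, 0, -0.24, 0, 0, 1, 0, 0, 0, -0.32, 0, 0, 1, 0, 0, 0, -0.4, 0, 0, 1, 0, 0, 0, -0.4533, -0.0533, 0, 1, 0, 0, 0, -0.5067, -0.1067, 0, 1, 0, 0, 0, -0.5687, -0.134, 0, 1, 0, 0, 0, -0.5687, -0.134, 0, 1, 0, 0, 0, -0.5687, -0.134, 0, 1, 0, 0, 0, -0.5687, -0.134, 0, 1]'
python3 - <<'E'
from h import *
import pickle
o=manip.get_obs();im=imaging.camera("wrist");cv2.imwrite("pics/w2.png",im);pickle.dump(o,open("o2.pkl","wb"))
w1=cv2.imread("pics/w1.png")
cv2.imwrite("pics/c.png",np.hstack([crop(w1,190,90,120,140,4)[:560],crop(im,210,80,75,140,4)[:560]]) if 0 else np.hstack([crop(w1,200,105,105,100,4),crop(im,210,90,94,100,4)]))
E
```

```text
clock: 3.82
position: [0.4815, -0.1026, 0.2313]
ee_rot: [0.38, 0.925, 0.0, -0.0]
ft_force: [0.8, 0.8, 0.1]
grip_width: 1.001
grasp_force: 0.0
```

View pics/c.png

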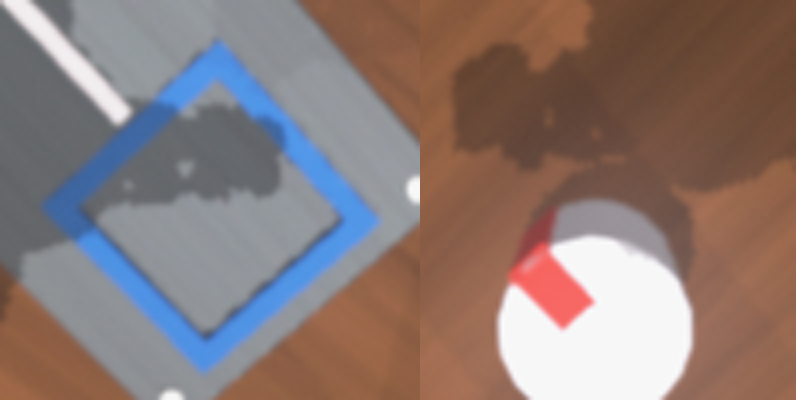

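The rails' outer corners in the crop are (218,40), (380,218), (204,374) and (42,205). The casting's top is centred at (595,334), and the mark's midline runs from (527,259) to (579,315).

```bash
python3 - <<'E'
from h import *
import pickle
o1=pickle.load(open("o1.pkl","rb"));o2=pickle.load(open("o2.pkl","rb"))
a=lambda L,x,y:(np.array(L)+.5)/4-.5+[x,y]
p=ray("wrist",a([(218,40),(380,218),(204,374),(42,205)],200,105),.016,o1)
print(p.round(4).tolist(),p.mean(0).round(4))
for i in range(4):
    d=p[(i+1)%4]-p[i];print(np.linalg.norm(d).round(4),np.degrees(np.arctan2(d[1],d[0])).round(1))
w=ray("wrist",a([(15,0),(122,118)],200,105),.01,o1);d=w[0]-w[1];print("line",np.degrees(np.arctan2(d[1],d[0])))
# least-squares circle from mask
im=cv2.imread("pics/w2.png").astype(int)
m=((im.min(2)>220)).astype(np.uint8);m[:, :200]=0;m[:,310:]=0
c=max(cv2.findContours(m,0,2)[0],key=cv2.contourArea);(u,v),r=cv2.minEnclosingCircle(c);print("px",u,v,r)
for C in(a([(595-420,334)],210,90),[(u,v)]):
  q=ray("wrist",np.vstack([C,a([(527-420,259),(579-420,315)],210,90)]),.07,o2)
  for s in((1,0),(2,0),(1,2)):d=q[s[0]]-q[s[1]];print(np.degrees(np.arctan2(d[1],d[0])).round(1),end=' ')
  print("cast",q.round(4).tolist())
  M=R.from_quat(o2["ee_rot"]).as_matrix();print("tool shift",(M.T@(q[0]-o2["position"])).round(4))
E
```

```text
[[0.5599, 0.2079, 0.016], [0.5488, 0.1315, 0.016], [0.4707, 0.1426, 0.016], [0.4836, 0.2199, 0.016]] [0.5158 0.1755 0.016 ]
0.0772 -98.3
0.0789 171.9
0.0784 80.5
0.0773 -9.0
line 80.15478841483709
px 253.3473663330078 172.4131622314453 23.793773651123047
176.6 174.5 177.3 cast [[0.4837, -0.1063, 0.07], [0.4554, -0.1046, 0.07], [0.4766, -0.1056, 0.07]]
tool shift [-0.0042 -0.0011  0.1613]
177.6 178.9 177.3 cast [[0.4831, -0.1058, 0.07], [0.4554, -0.1046, 0.07], [0.4766, -0.1056, 0.07]]
tool shift [-0.0034 -0.0012  0.1613]
```

Scaled: 0.2 m / 0.75 = 0.2667, 0.05 m / 0.75 = 0.0667.

```bash
python3 jog.py '[0, 0, 0, -0.0051, -0.0016, 0.0667, 1, 0, 0, 0, -0.0051, -0.0016, 0.1333, 1, 0, 0, 0, -0.0051, -0.0016, 0.1867, 1, 0, 0, 0, -0.0051, -0.0016, 0.2333, 1, 0, 0, 0, -0.0051, -0.0016, 0.2667, 1, 0, 0, 0, -0.0051, -0.0016, 0.2667, 1, 0, 0, 0, -0.0051, -0.0016, 0.2667, 1, 0, 0, 0, -0.0051, -0.0016, 0.2667, 0, 0, 0, 0, -0.0051, -0.0016, 0.2667, 0, 0, 0, 0, -0.0051, -0.0016, 0.2667, 0, 0, 0, 0, -0.0051, -0.0016, 0.2667, 0, 0, 0, 0, -0.0051, -0.0016, 0.2667, 0, 0, 0, 0, -0.0051, -0.0016, 0.2667, 0, 0, 0, 0, -0.0051, -0.0016, 0.2667, 0, 0, 0, 0, -0.0051, -0.0016, 0.2667, 0]' 60
```

```text
clock: 5.75
position: [0.4843, -0.1072, 0.0326]
ee_rot: [0.38, 0.925, 0.001, 0.001]
ft_force: [-2.1, -0.0, 9.8]
grip_width: 0.613
grasp_force: 61.4
```

Scaled: -0.12 m / 0.75 = -0.16, -0.09 m / 0.75 = -0.12.

```bash
python3 jog.py '[0, 0, 0, 0, 0, -0.0267, 0, 0, 0, 0, 0, 0, -0.0667, 0, 0, 0, 0, 0, 0, -0.12, 0, 0, 0, 0, 0, 0, -0.16, 0, 0, 0, 0, 0, 0, -0.16, 0, 0, 0, 0, 0, 0, -0.16, 0]'
python3 - <<'E'
from h import *
import pickle
o=manip.get_obs();im=imaging.camera("wrist");cv2.imwrite("pics/w3.png",im);pickle.dump(o,open("o3.pkl","wb"))
cv2.imwrite("pics/d.png",crop(im,180,170,160,120,5))
E
```

```text
clock: 6.5
position: [0.4827, -0.1072, 0.1502]
ee_rot: [0.381, 0.925, -0.0, -0.001]
ft_force: [-0.4, 0.2, -3.3]
grip_width: 0.617
grasp_force: 63.8
```

View pics/d.png

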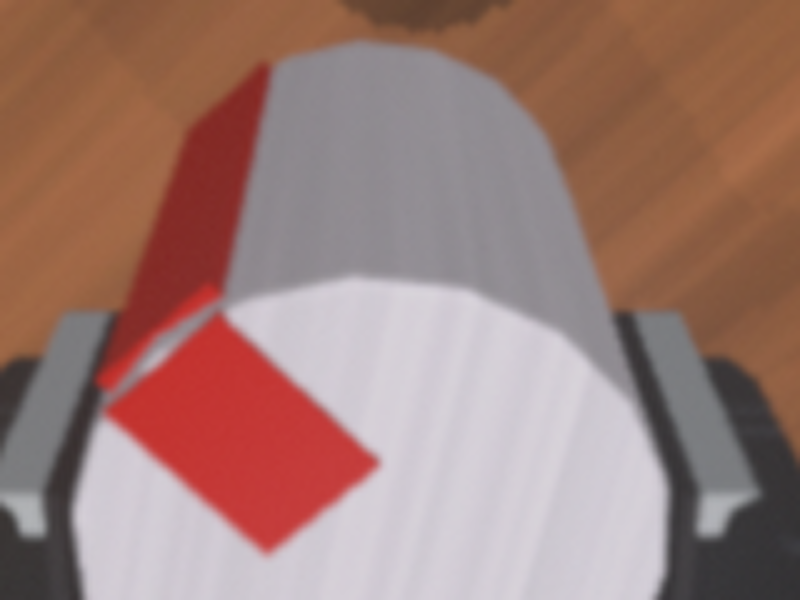

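The casting hangs upright between the pads. In the crop the mark's midline runs from (162,362) to (324,508), and the far rim of the top is at about (365,276).

```bash
python3 - <<'E'
from h import *
import pickle
o=pickle.load(open("o3.pkl","rb"))
L=[(162,362),(324,508),(365,276),(73,515),(668,515),(222,306),(560,330),(635,405)]
a=(np.array(L)+.5)/5-.5+[180,170]
M=R.from_quat(o["ee_rot"]).as_matrix()
p=ray("wrist",a,.1876,o);d=p[0]-p[1];print("mark",np.degrees(np.arctan2(d[1],d[0])))
t=(p-o["position"])@M;print(t.round(4))
from scipy.optimize import least_squares
q=t[2:,:2];f=least_squares(lambda c:np.hypot(*(q-c).T)-.027,[0,0]);print(f.x,f.fun.round(4))
print((o["position"]+M@np.r_[f.x,t[0,2]]).round(4))
print("tilt",M[:,2])
E
```

```text
mark 178.38655509978784
[[ 0.0199 -0.0183 -0.0374]
 [ 0.0053 -0.0046 -0.0374]
 [ 0.0281 -0.001  -0.0374]
 [ 0.0044 -0.0271 -0.0374]
 [ 0.0045  0.026  -0.0374]
 [ 0.0253 -0.013  -0.0374]
 [ 0.023   0.0155 -0.0374]
 [ 0.0158  0.0223 -0.0374]]
[ 0.00119957 -0.00048725] [-0.0001 -0.0002 -0.0003  0.0001  0.0001  0.0001]
[ 0.4815 -0.1067  0.1876]
tilt [-1.41679217e-03  2.20923193e-04 -9.99998972e-01]
```

Scaled: 0.2228 m / 0.75 = 0.2971, 0.1759 m / 0.75 = 0.2345, 1.69 rad / 3.1416 = 0.5379.

```bash
python3 jog.py '[0, 0, 0.0541, 0.0235, 0.0297, 0, 0, 0, 0, 0.1082, 0.0469, 0.0595, 0, 0, 0, 0, 0.1623, 0.0704, 0.0891, 0, 0, 0, 0, 0.2165, 0.0939, 0.1188, 0, 0, 0, 0, 0.2706, 0.1173, 0.1485, 0, 0, 0, 0, 0.3247, 0.1407, 0.1783, 0, 0, 0, 0, 0.3788, 0.1641, 0.208, 0, 0, 0, 0, 0.4329, 0.1876, 0.2376, 0, 0, 0, 0, 0.487, 0.2111, 0.2673, 0, 0, 0, 0, 0.5379, 0.2345, 0.2971, 0, 0, 0, 0, 0.5379, 0.2345, 0.2971, 0, 0, 0, 0, 0.5379, 0.2345, 0.2971, 0, 0, 0, 0, 0.5379, 0.2345, 0.2971, 0, 0]'
python3 - <<'E'
from h import *
import pickle
o=manip.get_obs();im=imaging.camera("wrist");cv2.imwrite("pics/w4.png",im);pickle.dump(o,open("o4.pkl","wb"))
M=R.from_quat(o["ee_rot"]).as_matrix();print(M.round(4).tolist());print(o["position"])
e=np.array([.5149,.1748,0])-o["position"];e[2]=0;print("err tool",(M.T@e).round(4),"tool x deg",np.degrees(np.arctan2(M[1,0],M[0,0])))
cv2.imwrite("pics/e.png",crop(im,130,60,200,150,4))
E
```

```text
clock: 8.18
position: [0.5152, 0.1736, 0.1508]
ee_rot: [0.944, 0.329, -0.0, 0.0]
ft_force: [0.3, 0.5, -4.0]
grip_width: 0.616
grasp_force: 63.8
[[0.7836, 0.6213, -0.0007], [0.6213, -0.7836, -0.0007], [-0.0009, 0.0001, -1.0]]
[0.51517135 0.17356217 0.15083701]
err tool [ 0.0006 -0.0011 -0.    ] tool x deg 38.40912198254978
```

View pics/e.png

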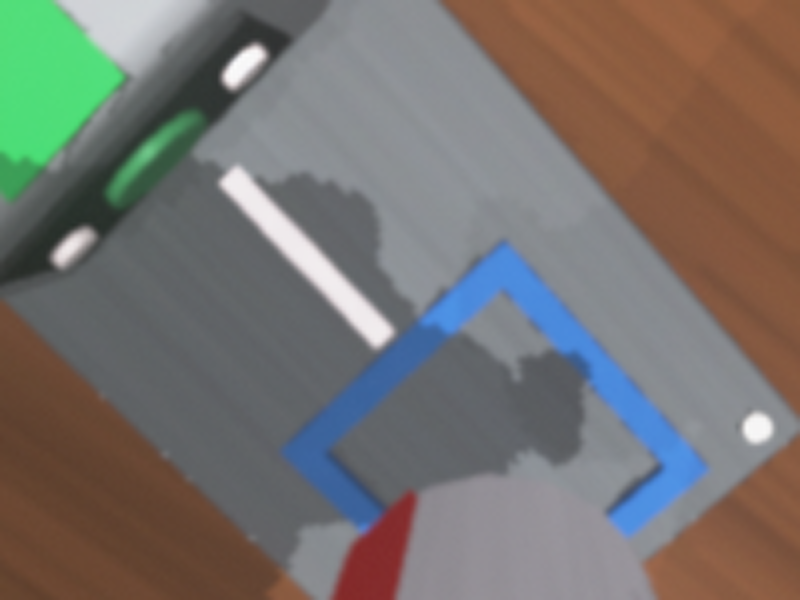

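The pocket is visible: the top outer corner is at (505,240), left (280,452) and right (710,467). The white line runs from (230,175) to (383,335).

```bash
python3 - <<'E'
from h import *
import pickle
o=pickle.load(open("o4.pkl","rb"))
a=lambda L:(np.array(L)+.5)/4-.5+[130,60]
p=ray("wrist",a([(505,240),(280,452),(710,467)]),.016,o);print(p.round(4).tolist(),((p[1]+p[2])/2).round(4))
for i in(1,2):d=p[0]-p[i];print(np.linalg.norm(d),np.degrees(np.arctan2(d[1],d[0])))
w=ray("wrist",a([(230,175),(383,335)]),.01,o);d=w[0]-w[1];print(np.degrees(np.arctan2(d[1],d[0])))
E
```

```text
[[0.5621, 0.2065, 0.016], [0.4846, 0.2186, 0.016], [0.5503, 0.1295, 0.016]] [0.5174 0.1741 0.016 ]
0.07838818143250831 -8.87575961559705
0.077939489385146 81.26843525133387
81.06929630401108
```

The casting is within about 1 mm of the pocket's centre, so I'll lower it.

Scaled: 0.104 m / 0.75 = 0.1387, 0.103 m / 0.75 = 0.1373.

```bash
python3 jog.py '[0, 0, 0, 0.0007, -0.0007, 0.04, 0, 0, 0, 0, 0.0007, -0.0007, 0.08, 0, 0, 0, 0, 0.0007, -0.0007, 0.1133, 0, 0, 0, 0, 0.0007, -0.0007, 0.1293, 0, 0, 0, 0, 0.0007, -0.0007, 0.1373, 0, 0, 0, 0, 0.0007, -0.0007, 0.1387, 0, 0, 0, 0, 0.0007, -0.0007, 0.1387, 0]'; python3 jog.py '[0, 0, 0, 0, 0, 0.0013, 0, 0, 0, 0, 0, 0, 0.0027, 0, 0, 0, 0, 0, 0, 0.004, 0, 0, 0, 0, 0, 0, 0.004, 0]'
```

```text
clock: 9.1
position: [0.5159, 0.1756, 0.0481]
ee_rot: [0.944, 0.329, 0.001, -0.0]
ft_force: [-0.2, -0.2, -3.4]
grip_width: 0.615
grasp_force: 63.8
clock: 9.6
position: [0.5153, 0.1754, 0.0442]
ee_rot: [0.944, 0.329, -0.0, -0.0]
ft_force: [0.1, -0.8, -2.9]
grip_width: 0.617
grasp_force: 63.8
```

Scaled: 0.001 m / 0.75 = 0.0013.

```bash
python3 jog.py '[0, 0, 0, 0, 0, 0.0013, 0, 0, 0, 0, 0, 0, 0.0013, 0]'; python3 jog.py '[0, 0, 0, 0, 0, 0.0013, 0, 0, 0, 0, 0, 0, 0.0013, 0]';python3 jog.py '[0, 0, 0, 0, 0, 0.0007, 0, 0, 0, 0, 0, 0, 0.0007, 0]'
```

```text
clock: 9.85
position: [0.5153, 0.1754, 0.0432]
ee_rot: [0.944, 0.329, -0.0, 0.0]
ft_force: [-0.4, -0.6, -3.8]
grip_width: 0.623
grasp_force: 63.8
clock: 10.1
position: [0.5155, 0.1755, 0.0427]
ee_rot: [0.944, 0.329, 0.0, -0.0]
ft_force: [-1.9, 0.3, 1.9]
grip_width: 0.617
grasp_force: 64.6
clock: 10.35
position: [0.5155, 0.1755, 0.0426]
ee_rot: [0.944, 0.329, 0.0, -0.0]
ft_force: [-4.9, -1.5, 8.6]
grip_width: 0.62
grasp_force: 64.9
```

It's down on the floor. Now I'll open, rise and look.

Scaled: -0.19 m / 0.75 = -0.2533, -0.15 m / 0.75 = -0.2.

```bash
python3 jog.py '[0, 0, 0, 0, 0, 0, 1, 0, 0, 0, 0, 0, 0, 1, 0, 0, 0, 0, 0, 0, 1, 0, 0, 0, 0, 0, 0, 1, 0, 0, 0, 0, 0, 0, 1, 0, 0, 0, 0, 0, 0, 1, 0, 0, 0, 0, 0, 0, 1, 0, 0, 0, 0, 0, -0.0267, 1, 0, 0, 0, 0, 0, -0.0667, 1, 0, 0, 0, 0, 0, -0.1333, 1, 0, 0, 0, 0, 0, -0.2, 1, 0, 0, 0, 0, 0, -0.2533, 1, 0, 0, 0, 0, 0, -0.2533, 1, 0, 0, 0, 0, 0, -0.2533, 1]'
python3 - <<'E'
from h import *
import pickle
o=manip.get_obs();im=imaging.camera("wrist");cv2.imwrite("pics/w5.png",im);pickle.dump(o,open("o5.pkl","wb"))
cv2.imwrite("pics/f.png",crop(im,180,90,150,140,4))
E
```

```text
clock: 12.1
position: [0.515, 0.1754, 0.2311]
ee_rot: [0.944, 0.329, -0.0, 0.0]
ft_force: [0.4, 0.5, -0.6]
grip_width: 1.001
grasp_force: 0.0
```

View pics/f.png

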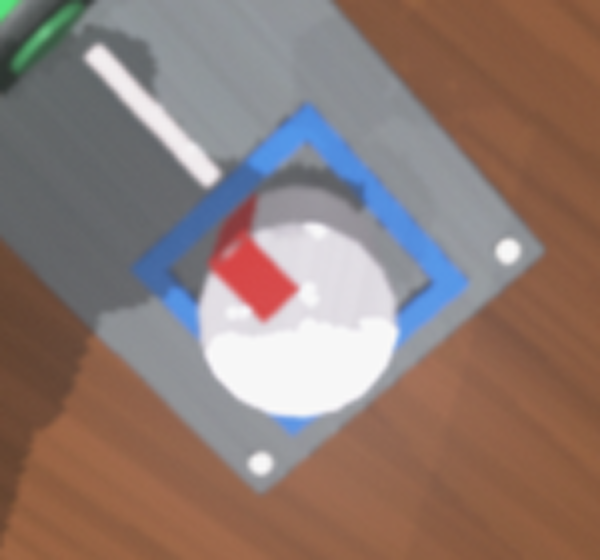

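The casting stands in the pocket: its top is centred at (298,319) in the crop, and the mark runs from (281,306) to (230,250), in line with the white line. That was my tenth picture, so from here I'll measure in code. Next is the move over the disc.

Scaled: 0.3594 m / 0.75 = 0.4792, -0.3185 m / 0.75 = -0.4247.

```bash
python3 - <<'E'
from h import *
import pickle
o=pickle.load(open("o5.pkl","rb"))
a=lambda L:(np.array(L)+.5)/4-.5+[180,90]
c=ray("wrist",a([(298,319),(230,250),(281,306)]),.08,o)
for i,j in((1,0),(1,2)):d=c[i]-c[j];print("mark",np.degrees(np.arctan2(d[1],d[0])))
p=ray("wrist",a([(308,102),(132,270),(293,437),(470,284)]),.016,o)
print("cast",c[0].round(4),"pocket",p.mean(0).round(4),[np.degrees(np.arctan2(*(p[i]-p[j])[1::-1])).round(1) for i,j in((1,2),(0,3))])
E
python3 jog.py '[0, 0, 0, -0.0533, 0.06, 0, 1, 0, 0, 0, -0.1067, 0.12, 0, 1, 0, 0, 0, -0.16, 0.18, 0, 1, 0, 0, 0, -0.2133, 0.24, 0, 1, 0, 0, 0, -0.2667, 0.3, 0, 1, 0, 0, 0, -0.32, 0.36, 0, 1, 0, 0, 0, -0.3733, 0.42, 0, 1, 0, 0, 0, -0.4247, 0.4792, 0, 1, 0, 0, 0, -0.4247, 0.4792, 0, 1, 0, 0, 0, -0.4247, 0.4792, 0, 1, 0, 0, 0, -0.4247, 0.4792, 0, 1]'
python3 - <<'E'
from h import *
import pickle
o=manip.get_obs();im=imaging.camera("wrist");cv2.imwrite("pics/w6.png",im);pickle.dump(o,open("o6.pkl","wb"))
h=cv2.cvtColor(im,cv2.COLOR_BGR2HSV);m=cv2.inRange(h,(22,120,80),(38,255,255))
c=max(cv2.findContours(m,0,1)[0],key=cv2.contourArea);hull=cv2.convexHull(c)[:,0].astype(float)
print(cv2.boundingRect(c),cv2.contourArea(c),cv2.contourArea(hull.astype(np.float32)))
from scipy.optimize import least_squares
q=ray("wrist",hull,.009,o)[:,:2]
f=least_squares(lambda x:np.hypot(*(q-x[:2]).T)-x[2],[*q.mean(0),.027],loss="soft_l1",f_scale=.001);print(f.x.round(4),np.abs(f.fun).max())
M=R.from_quat(o["ee_rot"]).as_matrix();print((M.T@(np.r_[f.x[:2],o["position"][2]]-o["position"])).round(4),o["position"])
# dark knob top
E
```

```text
mark 82.14654990856283
mark 79.84854901384611
cast [0.5186 0.1761 0.08  ] pocket [0.5171 0.1737 0.016 ] [np.float64(80.5), np.float64(81.0)]
clock: 13.52
position: [0.4897, -0.3024, 0.2313]
ee_rot: [0.944, 0.33, -0.0, -0.001]
ft_force: [0.1, -0.2, -0.6]
grip_width: 1.002
grasp_force: 0.0
(234, 138, 42, 42) 1310.0 1334.0
[ 0.49   -0.3047  0.0278] 0.0005314658748468183
[-0.0012  0.0019 -0.    ] [ 0.48971808 -0.30242169  0.23126844]
```

Scaled: 0.217 m / 0.75 = 0.2893, 0.0019 m / 0.75 = 0.0025.

```bash
python3 jog.py '[0, 0, 0, -0.0016, 0.0025, 0.0667, 1, 0, 0, 0, -0.0016, 0.0025, 0.1333, 1, 0, 0, 0, -0.0016, 0.0025, 0.2, 1, 0, 0, 0, -0.0016, 0.0025, 0.2467, 1, 0, 0, 0, -0.0016, 0.0025, 0.2733, 1, 0, 0, 0, -0.0016, 0.0025, 0.2867, 1, 0, 0, 0, -0.0016, 0.0025, 0.2893, 1, 0, 0, 0, -0.0016, 0.0025, 0.2893, 1, 0, 0, 0, -0.0016, 0.0025, 0.2893, 1]'
```

```text
clock: 14.7
position: [0.4901, -0.3066, 0.0157]
ee_rot: [0.944, 0.329, 0.001, 0.0]
ft_force: [0.6, 0.1, 0.2]
grip_width: 0.999
grasp_force: 0.0
```

Scaled: 0.001 m / 0.75 = 0.0013.

```bash
python3 jog.py '[0, 0, 0, 0, 0, 0.0013, 0, 0, 0, 0, 0, 0, 0.0013, 0, 0, 0, 0, 0, 0, 0.0013, 0, 0, 0, 0, 0, 0, 0.0013, 0, 0, 0, 0, 0, 0, 0.0013, 0, 0, 0, 0, 0, 0, 0.0013, 0, 0, 0, 0, 0, 0, 0.0013, 0, 0, 0, 0, 0, 0, 0.0013, 0, 0, 0, 0, 0, 0, 0.0013, 0, 0, 0, 0, 0, 0, 0.0013, 0, 0, 0, 0, 0, 0, 0.0013, 0, 0, 0, 0, 0, 0, 0.0013, 0]' 40
```

```text
clock: 16.2
position: [0.4896, -0.3063, 0.014]
ee_rot: [0.944, 0.329, 0.0, 0.0]
ft_force: [-0.9, 1.4, 5.0]
grip_width: 0.263
grasp_force: 39.3
```

Scaled: -0.2 m / 0.75 = -0.2667, -0.17 m / 0.75 = -0.2267.

```bash
python3 jog.py '[0, 0, 0, 0, 0, -0.0133, 0, 0, 0, 0, 0, 0, -0.04, 0, 0, 0, 0, 0, 0, -0.0933, 0, 0, 0, 0, 0, 0, -0.16, 0, 0, 0, 0, 0, 0, -0.2267, 0, 0, 0, 0, 0, 0, -0.2667, 0, 0, 0, 0, 0, 0, -0.2667, 0, 0, 0, 0, 0, 0, -0.2667, 0]'
python3 - <<'E'
from h import *
from scipy.optimize import least_squares
o=manip.get_obs();im=imaging.camera("wrist");cv2.imwrite("pics/w7.png",im)
h=cv2.cvtColor(im,cv2.COLOR_BGR2HSV);m=cv2.inRange(h,(22,120,60),(38,255,255))
c=max(cv2.findContours(m,0,1)[0],key=cv2.contourArea);hull=cv2.convexHull(np.vstack([k for k in cv2.findContours(m,0,1)[0] if cv2.contourArea(k)>30]))[:,0].astype(float)
print(cv2.boundingRect(hull.astype(np.float32)),cv2.contourArea(c))
M=R.from_quat(o["ee_rot"]).as_matrix()
z=o["position"][2]-.014+.009
t=((ray("wrist",hull,z,o)-o["position"])@M)
print(np.c_[hull,t[:,:2]*1000].round(1).tolist())
print(t[:,:2].min(0),t[:,:2].max(0),o["position"])
E
```

```text
clock: 17.2
position: [0.4891, -0.306, 0.2135]
ee_rot: [0.944, 0.329, -0.0, -0.0]
ft_force: [-1.2, -0.5, -1.6]
grip_width: 0.263
grasp_force: 39.4
(208, 189, 92, 51) 2692.5
[[263.0, 189.0, 30.3, 6.4], [266.0, 190.0, 29.7, 8.0], [274.0, 193.0, 27.9, 12.6], [278.0, 195.0, 26.7, 14.8], [283.0, 199.0, 24.3, 17.7], [290.0, 206.0, 20.0, 21.9], [292.0, 209.0, 18.2, 23.1], [293.0, 211.0, 17.0, 23.7], [296.0, 218.0, 12.6, 25.7], [298.0, 223.0, 9.4, 27.0], [299.0, 233.0, 2.9, 27.9], [299.0, 238.0, -0.5, 28.1], [298.0, 239.0, -1.1, 27.5], [210.0, 239.0, -1.2, -24.8], [209.0, 238.0, -0.5, -25.4], [208.0, 236.0, 0.8, -25.9], [208.0, 233.0, 2.8, -25.8], [209.0, 227.0, 6.8, -25.0], [210.0, 222.0, 10.0, -24.2], [212.0, 216.0, 13.8, -22.9], [214.0, 212.0, 16.3, -21.6], [220.0, 203.0, 21.9, -17.9], [222.0, 201.0, 23.1, -16.8], [231.0, 194.0, 27.3, -11.6], [233.0, 193.0, 27.9, -10.4], [242.0, 190.0, 29.7, -5.4], [246.0, 189.0, 30.2, -3.1]]
[-0.00115396 -0.02588161] [0.03025239 0.02810247] [ 0.48911351 -0.30604398  0.21346257]
```

In the hand the disc is about (3.3, 1.1) mm off the TCP in tool axes. The placed casting read (3.3, 1.7) mm at its release pose, so retracing the commanded path with a 0.8 mm trim should centre the disc.

Scaled: -0.3613 m / 0.75 = -0.4817, 0.3189 m / 0.75 = 0.4252.

```bash
python3 jog.py '[0, 0, 0, 0.04, -0.0453, 0, 0, 0, 0, 0, 0.0933, -0.1053, 0, 0, 0, 0, 0, 0.1467, -0.1667, 0, 0, 0, 0, 0, 0.2, -0.2267, 0, 0, 0, 0, 0, 0.2533, -0.2867, 0, 0, 0, 0, 0, 0.3067, -0.3467, 0, 0, 0, 0, 0, 0.36, -0.408, 0, 0, 0, 0, 0, 0.4, -0.4533, 0, 0, 0, 0, 0, 0.4252, -0.4817, 0, 0, 0, 0, 0, 0.4252, -0.4817, 0, 0, 0, 0, 0, 0.4252, -0.4817, 0, 0, 0, 0, 0, 0.4252, -0.4817, 0, 0]'; python3 jog.py '[0, 0, 0, 0, 0, 0.0533, 0, 0, 0, 0, 0, 0, 0.0933, 0, 0, 0, 0, 0, 0, 0.12, 0, 0, 0, 0, 0, 0, 0.1333, 0, 0, 0, 0, 0, 0, 0.1427, 0, 0, 0, 0, 0, 0, 0.1467, 0, 0, 0, 0, 0, 0, 0.1467, 0, 0, 0, 0, 0, 0, 0.1467, 0]'
python3 - <<'E'
from h import *
o=manip.get_obs();print(o["position"])
for n in("side","scene"):
    im=imaging.camera(n);cv2.imwrite(f"pics/{n}8.png",im)
    h=cv2.cvtColor(im,cv2.COLOR_BGR2HSV);m=cv2.inRange(h,(22,120,80),(38,255,255))
    for k in cv2.findContours(m,0,1)[0]:
        if cv2.contourArea(k)>40: print(n,cv2.boundingRect(k),cv2.contourArea(k))
    print("expect",proj(n,[.517,.175,.102]).round(1))
E
```

```text
clock: 18.75
position: [0.5148, 0.1736, 0.2136]
ee_rot: [0.945, 0.328, -0.0, 0.0]
ft_force: [-0.4, -0.5, -2.2]
grip_width: 0.265
grasp_force: 39.6
clock: 19.75
position: [0.515, 0.1751, 0.1043]
ee_rot: [0.944, 0.329, 0.0, -0.0]
ft_force: [0.3, 0.6, -1.2]
grip_width: 0.265
grasp_force: 39.6
[0.5150284  0.17506578 0.10432286]
side (168, 153, 21, 13) 119.5
expect [[178.6 154.6]]
scene (318, 231, 22, 15) 124.5
expect [[329.1 234.3]]
```

Scaled: 0.0075 m / 0.75 = 0.01, 0.004 m / 0.75 = 0.0053.

```bash
python3 jog.py '[0, 0, 0, 0, 0, 0.0053, 0, 0, 0, 0, 0, 0, 0.01, 0, 0, 0, 0, 0, 0, 0.01, 0, 0, 0, 0, 0, 0, 0.01, 0]'; for i in 1; do python3 jog.py '[0, 0, 0, 0, 0, 0.0016, 0, 0, 0, 0, 0, 0, 0.0016, 0]'; done; python3 jog.py '[0, 0, 0, 0, 0, 0.0013, 0, 0, 0, 0, 0, 0, 0.0013, 0]'
```

```text
clock: 20.35
position: [0.5147, 0.1749, 0.0963]
ee_rot: [0.944, 0.329, -0.0, 0.0]
ft_force: [-0.5, -0.6, -1.4]
grip_width: 0.265
grasp_force: 39.6
clock: 20.6
position: [0.5147, 0.1749, 0.0951]
ee_rot: [0.944, 0.329, 0.0, 0.0]
ft_force: [-0.1, -0.3, -0.5]
grip_width: 0.265
grasp_force: 39.6
clock: 20.85
position: [0.5147, 0.1749, 0.0941]
ee_rot: [0.944, 0.329, 0.0, -0.0]
ft_force: [-0.3, 0.3, -1.5]
grip_width: 0.267
grasp_force: 39.6
```

```bash
python3 jog.py '[0, 0, 0, 0, 0, 0.0009, 0, 0, 0, 0, 0, 0, 0.0009, 0]'; python3 jog.py '[0, 0, 0, 0, 0, 0.0009, 0, 0, 0, 0, 0, 0, 0.0009, 0]'
```

```text
clock: 21.1
position: [0.5149, 0.175, 0.094]
ee_rot: [0.944, 0.329, 0.0, -0.0]
ft_force: [-2.5, -0.9, 4.6]
grip_width: 0.268
grasp_force: 40.2
clock: 21.35
position: [0.5152, 0.1751, 0.094]
ee_rot: [0.944, 0.329, 0.001, -0.0]
ft_force: [-3.3, -1.6, 11.2]
grip_width: 0.263
grasp_force: 40.9
```

The disc is resting on the casting. Next I'll relax, release and rise.

Scaled: -0.14 m / 0.75 = -0.1867, -0.0007 m / 0.75 = -0.0009.

```bash
python3 jog.py '[0, 0, 0, 0, 0, -0.0009, 0, 0, 0, 0, 0, 0, -0.0009, 0.5, 0, 0, 0, 0, 0, -0.0009, 0.6, 0, 0, 0, 0, 0, -0.0009, 0.7, 0, 0, 0, 0, 0, -0.0009, 0.8, 0, 0, 0, 0, 0, -0.0009, 0.9, 0, 0, 0, 0, 0, -0.0009, 1, 0, 0, 0, 0, 0, -0.0009, 1, 0, 0, 0, 0, 0, -0.0267, 1, 0, 0, 0, 0, 0, -0.0667, 1, 0, 0, 0, 0, 0, -0.1333, 1, 0, 0, 0, 0, 0, -0.1867, 1, 0, 0, 0, 0, 0, -0.1867, 1, 0, 0, 0, 0, 0, -0.1867, 1]'
python3 - <<'E'
from h import *
from scipy.optimize import least_squares
o=manip.get_obs();im=imaging.camera("wrist");cv2.imwrite("pics/w9.png",im)
M=R.from_quat(o["ee_rot"]).as_matrix()
h=cv2.cvtColor(im,cv2.COLOR_BGR2HSV)
def big(m):
    ks=cv2.findContours(m,0,1)[0];k=max(ks,key=cv2.contourArea);return k[:,0].astype(float)
y=big(cv2.inRange(h,(22,120,80),(38,255,255)))
hull=cv2.convexHull(y.astype(np.float32))[:,0]
q=ray("wrist",hull,.09,o)[:,:2]
f=least_squares(lambda x:np.hypot(*(q-x[:2]).T)-x[2],[*q.mean(0),.027],loss="soft_l1",f_scale=.001);print("disc",f.x.round(4),np.abs(f.fun).max().round(4))
# pocket: blue mask, hull -> min area rect of visible outer corners
b=cv2.inRange(h,(100,120,60),(125,255,255));b[:60]=0
bh=cv2.convexHull(big(b).astype(np.float32))[:,0];p=ray("wrist",bh,.016,o)[:,:2].astype(np.float32)
print("pocket",cv2.minAreaRect(p*1000),"tcp",o["position"])
# side stripe of the casting: red pixels, below the disc
r=(cv2.inRange(h,(0,110,50),(8,255,255))|cv2.inRange(h,(172,110,50),(180,255,255)));n,_,st,ce=cv2.connectedComponentsWithStats(r)
print([(st[i].tolist(),ce[i].round(1).tolist()) for i in range(1,n) if st[i][4]>15])
C=np.array([.517,.175]);a=np.radians(81);d=np.array([np.cos(a),np.sin(a)])
print("mark exp",[proj("wrist",[*(C+.027*d),z],o).round(1).tolist() for z in(.01,.045,.08)], "disc c px",proj("wrist",[*f.x[:2],.09],o).round(1))
E
```

```text
clock: 23.1
position: [0.5144, 0.1749, 0.232]
ee_rot: [0.944, 0.329, -0.0, 0.0]
ft_force: [-0.3, 0.2, -0.1]
grip_width: 0.998
grasp_force: 0.0
disc [0.5169 0.1749 0.027 ] 0.0007
pocket ((517.1945190429688, 174.2041473388672), (78.21415710449219, 77.68714141845703), 80.96622467041016) tcp [0.51439699 0.1748717  0.23199716]
[([232, 139, 12, 18, 75], [238.2, 146.7])]
mark exp [[[239.9, 141.6]], [[238.5, 146.3]], [[236.9, 152.1]]] disc c px [[254.  172.8]]
```

The disc reads (0.517, 0.175) with a fitted radius of 27.0 mm at the expected height. It's about 2 mm from the casting's centre, and the stripe is where it should be for facing the window. Handing in.

```bash
python3 -c "
from workcell import manip, imaging
print(manip.hand_in())"
```

```text
the job is handed in; nothing more can be done
None
```

The job is handed in at about 23 s, with no verdict shown: the casting stands released in the pocket with its red mark within about 1° of facing the window, and the disc sits knob up on top, about 2 mm off centre by the wrist camera; the arm went nowhere near the mug, bar or block, though I did not re-measure them.

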